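# Index the sample wheel and fit its light shield

### The job

Push the sample wheel round by its spokes, click by click, until the square cup stands in its click right in front of the reading head, without letting it click on past the head. Then pick up the light shield by its handle and lower it, not drop it, over the reader's central shaft and side pin at once, down flat on the shoulder; let go and leave the two pots beyond the reader where they are.

Things in the scene. Friction and masses are not known exactly. Their poses are not given: they have to be found in the camera images.
- reader: Bench sample reader, fixed to the counter at a varying place and yaw. Origin on the counter, on the vertical axis of the wheel; z up, own +y towards the reading head. Round white base, radius 80 mm, 55 mm tall; in the middle of the wheel a fixed metal core, radius 40 mm, ends in a flat shoulder 112 mm above the counter that carries the shaft and the pin.
- head (a point): Centre of the top of the fixed reading head: a white column 80 x 50 mm (reader x, y), 142 mm tall, 182 mm from the axis on the reader's +y side. Its nose, 34 mm wide, 85 to 107 mm above the counter, reaches inward to 107 mm from the axis; the spokes pass below it.
- hub (a point): Foot of the central shaft: centre of the shoulder, on the axis, 112 mm above the counter. The steel shaft is 16 mm in diameter and stands 22 mm above the shoulder, the top 4 mm tapered. Axes as reader.
- pin (a point): Foot of the anti-rotation pin, on the shoulder 28 mm from the axis on the reader's +x side. Steel, 10 mm in diameter, 16 mm tall above the shoulder, the top 3 mm tapered.
- window (a point): Reading place: the point, 62 mm from the axis on the reader's +y side, 99 mm above the counter, where the centre of the square cup's top must stand.
- square_cup (a point): Centre of the top of the only square cup (38 mm square white cap) on the wheel, 62 mm from the axis, 99 mm above the counter. The other five cups are round (34 mm caps); all six are fixed to the wheel, 60 degrees apart, and reach up to 99 mm.
- wheel (a joint): Wheel angle, rad, growing counterclockwise seen from above; 0 = square cup at the reading place. Detents every 60 degrees (1.047 rad), 0 among them. It starts 1, 2 or 3 clicks counterclockwise of 0: turn it clockwise. Pushing 120 mm from the axis takes up to about 4 N, nothing at the crest half-way (30 degrees); from there it runs by itself, damped, into the next click within a second. Stops at -1.2 and 4.4.
- spoke (a point): Point on one of the six equal spokes, 120 mm from the axis, 65 mm above the counter. The wheel is a grey disc, radius 92 mm, 58 to 72 mm above the counter; its radial steel spokes, 12 mm thick, run from the rim to 142 mm from the axis and end in 18 mm black balls. This one lies at the wheel angle from the reader's +x axis, the others every 60 degrees. Push them sideways with closed fingers outside the rim.
- shield_bar (a point): Centre of the light shield's grip bar, 47 mm above the shield's underside, above its bore. The shield: a loose flat aluminium plate 160 x 130 x 6 mm (x, y, z), 175 to 350 g, flat on the counter, with a bridge handle: black bar 84 mm long along its y, 16 mm wide, 14 mm high, on two legs at its ends, 34 mm free below. Axes: x from bore to pin hole, z up.
- shield_bore (a point): Centre of the shield's 20 mm through bore, at the underside (takes the shaft). Axes as the shield.
- shield_pinhole (a point): Centre of the shield's 14 mm through hole, at the underside, 28 mm from the bore along the shield's +x (takes the pin).
- pot_far: Loose lidded specimen pot, 60 mm in diameter, 62 mm tall, beyond the reader; origin under its centre. Bystander: leave alone.
- pot_corner: Loose lidded specimen pot, 54 mm in diameter, 55 mm tall, beyond the reader on the head's side; origin under its centre. Bystander: leave alone.
There are look-alikes about, which are no part of the job. What is shaped like the part that bears shield_bar but turquoise is not meant.

How it is judged:
By the outcome, as a careful person would: the job done as asked, in the order asked, and still so for the second after the job is handed in, with the robot touching nothing.
It also fails if it takes over 64 s, if anything falls off the work surface, if the arm or the gripper's body presses on something with over 40 N, if the wrist force passes 120 N, or if a joint passes its speed limit or range.

### The arm

A 6-joint arm with a two-finger parallel gripper is mounted at the origin on the work surface. World frame = base frame: x ahead of the robot, y to its left, z up, the work surface at z = 0. Lengths are in m, angles in degrees, forces in N, time in s.
With the tool pointing down it reaches from about 0.4 to 0.825 m from the base axis. Payload 7 kg.
Tool frame: the origin (TCP) lies midway between the tips of the shut fingers; the grasp point (between the pads) lies 19 mm behind it (ctrl.grasp_offset is the distance from the TCP to the grasp point, in m); z points along the fingers, x is the direction in which the jaws open and shut, and the axes are right-handed (so a half turn about z gives the same grasp; the last joint's range is limited). The gripper opens to 88 mm and grips with 3 to 60 N. Pads are 19 mm wide; open, the fingers measure 130 mm over their backs; the gripper's body (78 mm by 193 mm) begins 47 mm behind the grasp point.
Start: joints at [89.043, 20.546, 0.682, 0, -70.136, -16.507], TCP at [0.203, 0.644, 0.227] pointing down, gripper open.
Joint ranges: [-176.03, 176.03], [-82.01, 121.73], [-58.28, 71.71], [-173.87, 95.51], [-174.79, -0.11], [-173.66, 173.66]. Speed limits (degrees/s): [136.94, 136.94, 172.46, 180, 180, 180].

### API

Orientations are given as [roll, pitch, yaw] about the fixed x, y, z axes, in that order (R = Rz(yaw) Ry(pitch) Rx(roll)).
In Python, from plant import sensors, snapshot, order, ctrl gives the robot as it stands.
- The arm moves only by the tool send_rows, never from a script. Its argument "commands" is a list of rows, each a list of 3 entries, a list of its own where there are three numbers: the closure, from 0 (fully open) to 1 (shut), then the shift along the world's x, y, z in units of 0.25 m (1.0 is 0.25 m), then the turn, a rotation vector about the world's x, y, z in units of 360 degrees (1.0 is 360 degrees). In form: [[hand, [x, y, z], [ax, ay, az]], ...]. A call has 1 to 12 rows; each row shifts and turns the pose as measured when the row begins; what a row does not reach is not made up. A row lasts 1/10 s, in which the tool goes at most 50 mm and 8.59 degrees, less where a joint would pass 70% of its speed; a pose out of reach is approached as far as the arm can. A call with a number of a shift or a turn outside -1 to 1 is refused whole. A call with a gripper value outside its range is refused whole. The fingers move at their own pace and stop on an object; the grip force is fixed at half the most. Time passes only in rows, so rows that do not move let the fingers close. It gives the time, the measured TCP pose, the force and the opening at its end, in the units of the state.
- sensors.get_obs(): the state, without advancing time (a new reading comes with each control period).
- snapshot(name): name is "scene" or "top" or "wrist"; returns a dict with "color" (420x560x3 uint8, blue, green, red), "z_map" (420x560 float32, m along the optical axis (not along the pixel's ray), 0 where there is no reading), "mtx" (3x3 intrinsics, pixels), "k1" (the pictures are not rectified: a ray, as slopes to the right and down, at radius r is drawn at 1 + k1 r^2 times it, then the intrinsics apply), "xyz" and "attitude" of the camera in the world. Camera axes: x right, y down, z forward; pixel columns grow to the right and rows downward; lengths in m; the calibration is good to about 2 mm. A picture is of the moment at which its call begins.
- order.close_job(): hands the job in, once; it reports no verdict.
The state is a dict: "clock": time; "joint_pos": joint angles; "qvel": joint speeds; "tau": joint torques, N m; "tool_pos": TCP position; "orientation": TCP orientation; "force": force on the tool from outside, world axes, zero at the start; "moment": the same for the moment, N m; "opening": finger opening in m.
Only numpy, scipy, OpenCV 4.12 (cv2) and the standard library are available. Lean on these libraries where they do the work, as an engineer would, in place of code of your own. Each camera call takes 0.05 s, during which the arm holds its last target.

## Working session

There is one attempt and no reset: what is moved stays moved. The work goes in short steps, Python scripts to look and compute and a tool call to move; the robot and the scene stay as the last step left them, time stands still between calls to the robot, and variables do not carry over. Pictures are saved under pics/ and viewed, and the job is handed in when it is done.

Besides the shell and the picture viewer there is one more tool, called after "Call:" as a command line: name --argument value ..., lists and objects as JSON in quotes. send_rows: Moves the arm, as the interface text tells. Its arguments: {"type":"object","properties":{"commands":{"type":"array","items":{"type":"array"}}},"required":["commands"]}

```bash
ls; mkdir -p pics
cat > h.py <<'E'
import numpy as np, cv2, json, sys
sys.path.insert(0,'.')
from plant import sensors, snapshot, order, ctrl
from scipy.spatial.transform import Rotation as R
def grab(n,tag):
    s=snapshot(n); cv2.imwrite(f'pics/{tag}.png',s['color']); np.savez(f'pics/{tag}.npz',**{k:np.array(v) for k,v in s.items()}); return s
def load(tag): return dict(np.load(f'pics/{tag}.npz'))
def rot(s):
    a=np.array(s['attitude'])
    return a if a.shape==(3,3) else R.from_euler('xyz',a,degrees=True).as_matrix()
def ray(s,u,v):
    K=s['mtx']; x=np.array([(u-K[0,2])/K[0,0],(v-K[1,2])/K[1,1]]); k=float(s['k1']); y=x.copy()
    for _ in range(20): y=x/(1+k*(y@y))
    return rot(s)@np.array([y[0],y[1],1.])
def onz(s,u,v,z):
    d=ray(s,u,v); c=np.array(s['xyz']); return c+d*(z-c[2])/d[2]
def dep(s,u,v):
    return np.array(s['xyz'])+ray(s,u,v)*s['z_map'][int(round(v)),int(round(u))]
def proj(s,p):
    q=rot(s).T@(np.array(p)-np.array(s['xyz'])); x=q[:2]/q[2]; x=x*(1+float(s['k1'])*(x@x)); K=s['mtx']
    return np.array([K[0,0]*x[0]+K[0,2],K[1,1]*x[1]+K[1,2]])
E
python3 - <<'E'
from h import *
print(sensors.get_obs(), ctrl.grasp_offset)
for n in ['scene','top','wrist']:
    s=grab(n,n+'0'); print(n,s['xyz'],s['attitude'],s['mtx'],s['k1'])
E
```

```text
pics
{'clock': 0.0, 'joint_pos': array([ 8.90450321e+01,  2.05897948e+01,  6.31364395e-01, -1.95779643e-02,
       -7.01360126e+01, -1.65072708e+01]), 'qvel': array([-0.07254973, -0.04480723,  0.08457056,  0.02398927,  0.01652102,
        0.00395253]), 'tau': array([ 1.92509484e-03, -5.82718456e+01,  2.93036610e+01,  6.99671879e+00,
        6.81074336e-03, -1.57251966e-04]), 'tool_pos': array([0.20242978, 0.64339411, 0.22562461]), 'orientation': array([-1.79990809e+02, -9.57802162e-02, -1.07468914e+02]), 'force': array([-0.18801158,  0.24346825,  0.26510475]), 'moment': array([-0.00478712,  0.05358295,  0.0430899 ]), 'opening': 0.08741235695265671} 0.0188
scene [1.31700837 0.53855627 1.35451793] [-141.98158859    0.56448299  123.81521134] [[541.63348509   0.         280.81760935]
 [  0.         541.63348509 213.39333624]
 [  0.           0.           1.        ]] -0.21094562482770088
top [ 0.39727072 -0.01664311  1.72415736] [-176.21158921   -0.57235017  -91.07189305] [[520.85976171   0.         278.61105834]
 [  0.         520.85976171 220.5674942 ]
 [  0.           0.           1.        ]] -0.2036480994651879
wrist [0.27472742 0.62034099 0.38354419] [ 1.63738610e+02 -1.05265574e-01 -1.07485799e+02] [[318.24232952   0.         279.13778481]
 [  0.         318.24232952 212.44722172]
 [  0.           0.           1.        ]] 0.010417024690258252
```

View pics/top0.png

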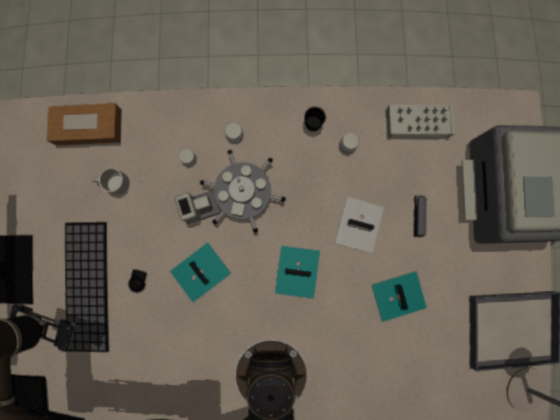

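View pics/scene0.png

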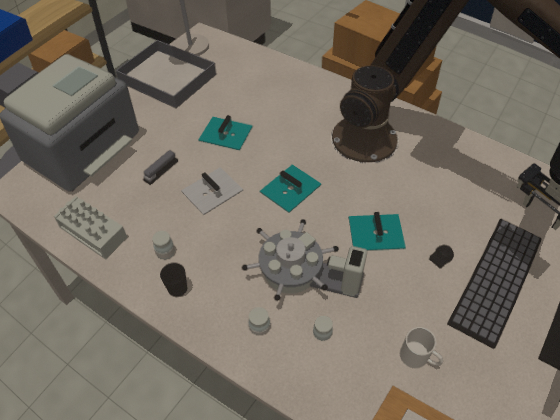

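View pics/wrist0.png

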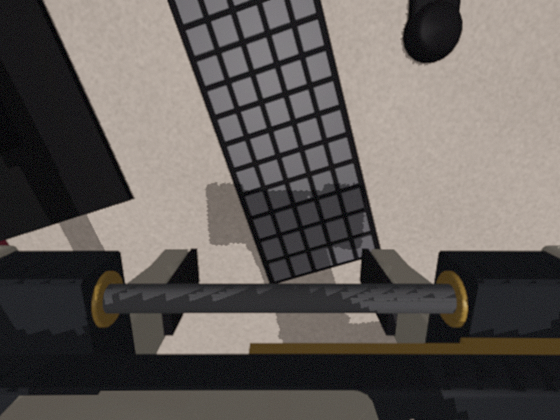

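Run:
```python
from h import *
s=load('top0'); c=s['color']
a=cv2.resize(c[130:260,165:310],None,fx=4,fy=4,interpolation=cv2.INTER_CUBIC); cv2.imwrite('pics/c1.png',a)
a=cv2.resize(c[185:265,320:400],None,fx=7,fy=7,interpolation=cv2.INTER_CUBIC); cv2.imwrite('pics/c2.png',a)
s=load('scene0'); c=s['color']
a=cv2.resize(c[205:335,230:380],None,fx=5,fy=4.5,interpolation=cv2.INTER_CUBIC); cv2.imwrite('pics/c3.png',a)
```

```text
(no output)
```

View pics/c1.png

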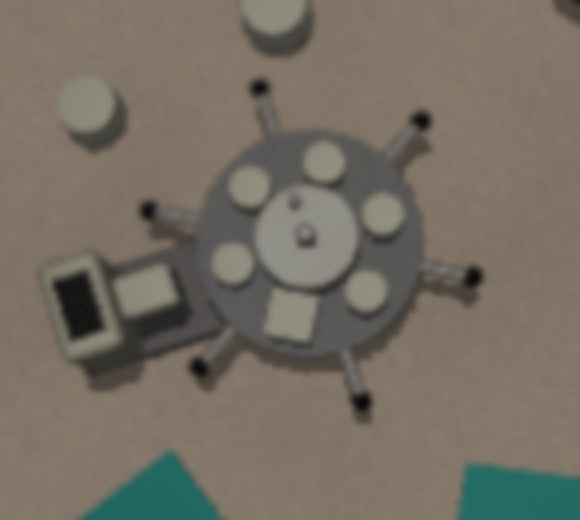

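View pics/c2.png

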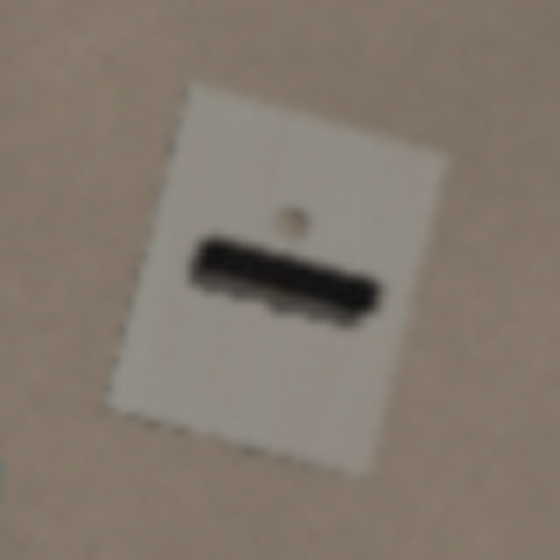

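View pics/c3.png

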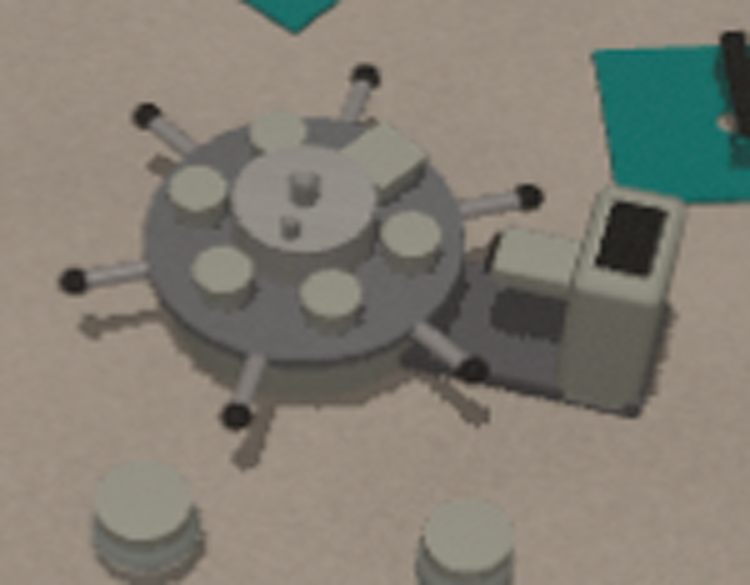

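The top view shows four plates that look alike: turquoise at (200,272), (298,272) and (400,296), and bare aluminium at (360,225). By the description the aluminium one is the shield, and crop c2 confirms its bar and pin hole. The square cup is at about (238,209), one click counterclockwise of the head at (186,207).

Run:
```python
from h import *
for n,off in (('top0',(165,130)),('scene0',(230,205))):
    s=load(n); c=s['color']
    # balls
    if n=='top0': px=[(o[0]/4+165,o[1]/4+130) for o in [(148,210),(260,88),(421,121),(473,276),(362,401),(199,367)]]
    else: px=[(o[0]/5+230,o[1]/4.5+205) for o in [(365,75),(147,115),(74,281),(236,416),(473,369),(529,197)]]
    g=c.max(2); P=[]
    for u,v in px:
        y0,x0=int(v)-5,int(u)-5; w=g[y0:y0+12,x0:x0+12].astype(float); W=np.clip(60-w,0,None)
        yy,xx=np.mgrid[0:12,0:12]; uu,vv=(W*xx).sum()/W.sum()+x0,(W*yy).sum()/W.sum()+y0
        P.append(onz(s,uu,vv,.065)[:2])
    P=np.array(P); C=P.mean(0); d=P-C
    print(n,'centre',C,'r',np.linalg.norm(d,axis=1),'ang',np.degrees(np.arctan2(d[:,1],d[:,0])))
s=load('top0')
print('hub shaft top',onz(s,165+306/4,130+235/4,.134),'pin top',onz(s,165+295/4,130+203/4,.128),'head',onz(s,165+78/4,130+305/4,.142),'sq',onz(s,165+292/4,130+315/4,.099))
# plate
hsv=cv2.cvtColor(s['color'],cv2.COLOR_BGR2HSV); print(hsv[240,350],hsv[200,330])
c=s['color'].astype(int); m=((c.min(2)>115)&(hsv[...,1]<38)).astype(np.uint8)*255
m=cv2.morphologyEx(m,cv2.MORPH_OPEN,np.ones((3,3)))
for k in cv2.findContours(m,0,2)[0]:
    if cv2.contourArea(k)>500: print(cv2.minAreaRect(k),cv2.contourArea(k))
print('corners',[onz(s,320+u/7,185+v/7,.006)[:2] for u,v in [(193,85),(447,155),(367,474),(108,405)]])
print('bar ends',[onz(s,320+u/7,185+v/7,.047)[:2] for u,v in [(208,255),(368,297)]],'hole',onz(s,320+293/7,185+220/7,.006))
print('bar z dep',dep(s,320+288/7,185+277/7), 'pots',onz(s,187,157,.055),onz(s,234,131,.062))
```

```text
top0 centre [0.6053375  0.07996521] r [0.13348972 0.13413756 0.13390414 0.13303115 0.13375095 0.13312431] ang [  77.24489931   17.17811878  -42.75471708 -103.00878794 -162.93813555
  137.49256876]
scene0 centre [0.60330758 0.07838435] r [0.13591385 0.13509417 0.1338425  0.13400116 0.13430522 0.13416371] ang [-162.7606382  -102.70098815  -42.35917177   17.42445855   76.67983549
  137.04060213]
hub shaft top [0.60236929 0.07779472 0.134     ] pin top [0.62824023 0.08636621 0.128     ] head [0.55091349 0.25324305 0.142     ] sq [0.54396888 0.09166241 0.099     ]
[ 18  23 144] [ 16  52 133]
((359.3077087402344, 224.53846740722656), (38.941375732421875, 47.887359619140625), 15.255120277404785) 1760.0
corners [array([ 0.58480797, -0.26727152]), array([ 0.54937596, -0.38903026]), array([ 0.39802749, -0.34568768]), array([ 0.43339365, -0.22257294])]
bar ends [array([ 0.50103849, -0.2660296 ]), array([ 0.48012625, -0.34059649])] hole [ 0.51951584 -0.31342898  0.006     ]
bar z dep [ 0.48953565 -0.30137592  0.0577969 ] pots [0.72073512 0.25966469 0.055     ] [0.80198436 0.10452987 0.062     ]
```

Call:
send_rows --commands '[[1,[0.094,-0.154,0],[0,0,-0.0132]],[1,[0.094,-0.154,0],[0,0,-0.0132]],[1,[0.094,-0.154,0],[0,0,-0.0132]],[1,[0.094,-0.154,0],[0,0,-0.0132]],[1,[0.094,-0.154,0],[0,0,-0.0132]],[1,[0.094,-0.154,0],[0,0,-0.0132]],[1,[0.094,-0.154,0],[0,0,-0.0132]],[1,[0.094,-0.154,0],[0,0,-0.0132]],[1,[0.094,-0.154,0],[0,0,-0.0132]],[1,[0.094,-0.154,0],[0,0,-0.0132]],[1,[0.094,-0.154,0],[0,0,-0.0132]],[1,[0.094,-0.154,0],[0,0,-0.0132]]]'

```text
clock: 1.35
tool_pos: [0.4875, 0.1656, 0.2221]
orientation: [-180.0, -0.3, -166.2]
force: [1.1, 0.6, -0.5]
opening: 0.0014
```

Call:
send_rows --commands '[[1,[0.092,-0.143,0],[0,0,-0.0124]],[1,[0.092,-0.143,0],[0,0,-0.0124]],[1,[0.092,-0.143,0],[0,0,-0.0124]],[1,[0.092,-0.143,0],[0,0,-0.0124]],[1,[0.092,-0.143,0],[0,0,-0.0124]],[1,[0.092,-0.143,0],[0,0,-0.0124]],[1,[0,0,0],[0,0,0]],[1,[0,0,0],[0,0,0]]]'

```text
clock: 2.15
tool_pos: [0.6304, -0.0649, 0.2197]
orientation: [-179.9, -0.4, 165.3]
force: [-1.3, 0.2, 0.4]
opening: 0.0005
```

Run:
```python
from h import *
s=grab('wrist','w1'); print(s['xyz'],s['attitude'])
o=sensors.get_obs(); print(o['clock'],o['tool_pos'],o['orientation'],o['force'])
```

```text
[ 0.61253865 -0.13872102  0.37766049] [163.87190267  -0.42792868 165.31570424]
2.2 [ 0.6302445  -0.06460213  0.21966112] [-179.87935803   -0.41856972  165.3721415 ] [ 0.26912021 -0.25733129  0.35707522]
```

View pics/w1.png

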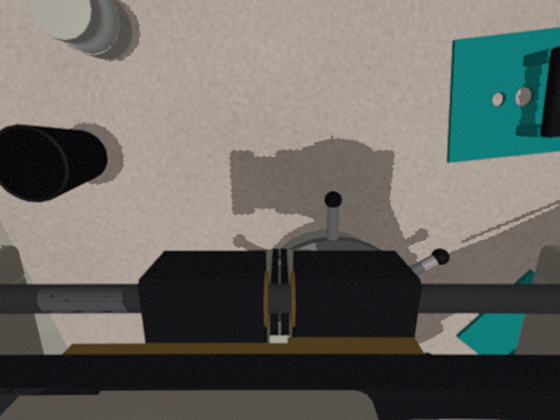

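Call:
send_rows --commands '[[1,[-0.018,0.062,-0.1],[0,0,0.002]],[1,[0,0,-0.15],[0,0,0.002]],[1,[0,0,-0.15],[0,0,0.001]],[1,[0,0,-0.12],[0,0,0]],[1,[0,0,-0.08],[0,0,0]],[1,[0,0,0],[0,0,0]]]'

```text
clock: 2.8
tool_pos: [0.6233, -0.0421, 0.0682]
orientation: [180.0, -0.1, 167.9]
force: [-0.3, -0.9, 0.3]
opening: 0.0003
```

Run:
```python
import numpy as np
C=np.array([.604,.079])
for D in range(0,41,4):
    p=np.radians(-103-D); u=np.array([np.cos(p),np.sin(p)]); d=np.array([u[1],-u[0]])
    t=C+.12*u-.0275*d; print(D,t.round(4))
```

```text
0 [ 0.6038 -0.0441]
4 [ 0.5952 -0.0438]
8 [ 0.5867 -0.0429]
12 [ 0.5782 -0.0414]
16 [ 0.5699 -0.0393]
20 [ 0.5617 -0.0366]
24 [ 0.5537 -0.0334]
28 [ 0.546  -0.0296]
32 [ 0.5386 -0.0253]
36 [ 0.5315 -0.0205]
40 [ 0.5247 -0.0152]
```

Call:
send_rows --commands '[[1,[0.01,-0.026,-0.04],[0,0,0]],[1,[-0.04,0.008,0],[0,0,0]],[1,[-0.03,0.007,0],[0,0,0]],[1,[0,0,0],[0,0,0]]]'

```text
clock: 3.2
tool_pos: [0.6087, -0.0432, 0.0612]
orientation: [179.9, 0.1, 168.1]
force: [0.4, 0.2, 0.5]
opening: 0.0006
```

Call:
send_rows --commands '[[1,[-0.02,-0.003,-0.008],[0,0,0]],[1,[-0.018,0,0],[0,0,-0.0055]],[1,[-0.018,0.001,0],[0,0,-0.0055]],[1,[-0.017,0.002,0],[0,0,-0.0055]],[1,[-0.017,0.002,0],[0,0,-0.0055]],[1,[-0.017,0.003,0],[0,0,-0.0055]],[1,[-0.017,0.003,0],[0,0,-0.0055]],[1,[-0.017,0.004,0],[0,0,-0.0055]],[1,[-0.017,0.004,0],[0,0,-0.0055]]]'

```text
clock: 4.1
tool_pos: [0.579, -0.0385, 0.068]
orientation: [179.1, 1.6, 151.8]
force: [3.3, -0.7, -1.0]
opening: 0.0001
```

Call:
send_rows --commands '[[1,[0,0,-0.03],[0.002,0.003,0]],[1,[0,0,-0.02],[0.001,0.003,0]],[1,[0,0,0],[0,0,0]]]'

```text
clock: 4.4
tool_pos: [0.5828, -0.0376, 0.0588]
orientation: [178.8, -0.5, 151.9]
force: [1.3, -0.2, -1.5]
opening: 0.0007
```

Run:
```python
from h import *
s=grab('scene','s1');grab('top','t1')
a=np.vstack([cv2.resize(load(n)['color'][r:r+110,c0:c0+180],None,fx=3,fy=2.7) for n,r,c0 in (('s1',215,220),('t1',140,170))]); cv2.imwrite('pics/c4.png',a)
o=sensors.get_obs(); print(o['clock'],o['tool_pos'],o['orientation'],o['force'],o['joint_pos'])
```

```text
4.5 [ 0.58245937 -0.03766761  0.05875864] [178.86058379  -0.45358637 151.89952971] [ 3.16296486  0.87819114 -0.13494573] [ 14.69368157  21.25660246 -22.20575097  -1.58786956 -46.1072908
 -41.70203683]
```

View pics/c4.png

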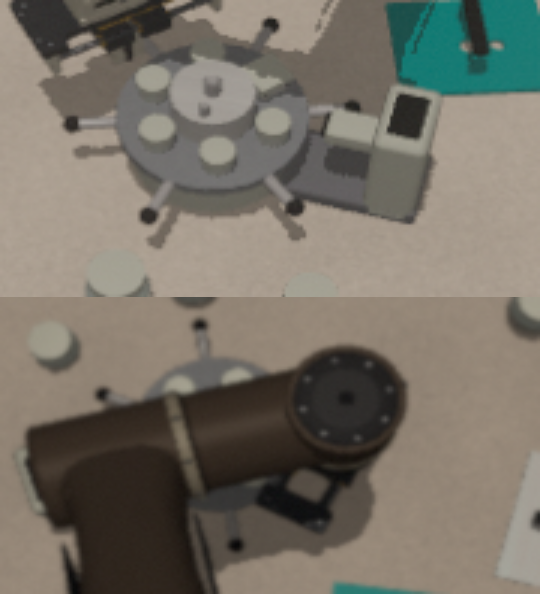

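Call:
send_rows --commands '[[1,[-0.022,0.002,-0.004],[0,0.0005,-0.006]],[1,[-0.022,0.003,-0.004],[0,0.0005,-0.006]],[1,[-0.022,0.004,-0.004],[0,0.0005,-0.006]],[1,[-0.022,0.004,-0.004],[0,0.0005,-0.006]],[1,[-0.021,0.005,-0.004],[0,0.0005,-0.006]],[1,[-0.021,0.006,-0.004],[0,0.0005,-0.006]]]'

```text
clock: 5.1
tool_pos: [0.5555, -0.0298, 0.056]
orientation: [179.0, -0.8, 138.6]
force: [2.4, 0.9, 2.1]
opening: 0.0004
```

Call:
send_rows --commands '[[1,[-0.02,0.003,0],[0,0,-0.004]],[1,[-0.02,0.004,0],[0,0,-0.004]],[1,[-0.02,0.005,0],[0,0,-0.004]],[1,[-0.015,0.005,0],[0,0,-0.004]],[1,[0,0,0],[0,0,0]]]'

```text
clock: 5.6
tool_pos: [0.533, -0.0258, 0.0556]
orientation: [179.1, -0.8, 132.5]
force: [-0.0, -0.3, 0.7]
opening: 0.0005
```

Run:
```python
from h import *
s=grab('scene','s2')
a=cv2.resize(load('s2')['color'][190:330,220:400],None,fx=4,fy=4); cv2.imwrite('pics/c5.png',a)
o=sensors.get_obs(); print(o['clock'],o['tool_pos'],o['orientation'],o['force'])
```

```text
5.65 [ 0.53320222 -0.02574833  0.05558572] [179.14011704  -0.84390949 132.59819509] [-0.5135733   0.54610938  0.15087248]
```

View pics/c5.png

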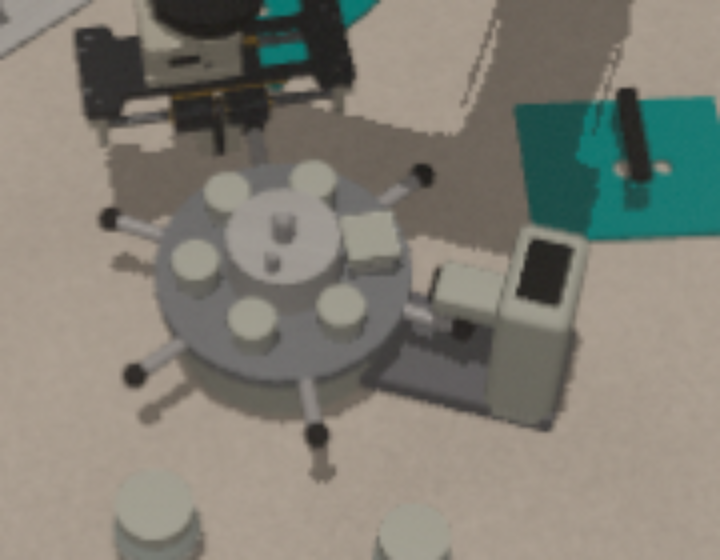

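Call:
send_rows --commands '[[1,[0,0,0],[0,0,0]],[1,[0,0,0.06],[0,0,0]],[1,[0,0,0.15],[0,0,0]],[1,[0,0,0.2],[0,0,0]],[1,[0,0,0.2],[0,0,0]],[0.3,[0,0,0.1],[0,0,0]]]'

```text
clock: 6.25
tool_pos: [0.5275, -0.0279, 0.2336]
orientation: [179.9, -1.2, 132.7]
force: [0.2, 1.1, 0.3]
opening: 0.0044
```

Run:
```python
from h import *
s=grab('scene','s3')
a=cv2.resize(load('s3')['color'][190:330,220:400],None,fx=4,fy=4); cv2.imwrite('pics/c6.png',a)
o=sensors.get_obs(); print(o['clock'],o['tool_pos'],o['orientation'],o['force'],o['joint_pos'])
```

```text
6.3 [ 0.52890812 -0.02793876  0.23666997] [179.74252536  -1.08436145 132.75409495] [1.92568461 0.47697105 3.4257997 ] [ 17.37025516   6.81335813 -15.74784342  -1.17837979 -67.67529537
 -64.16871997]
```

View pics/c6.png

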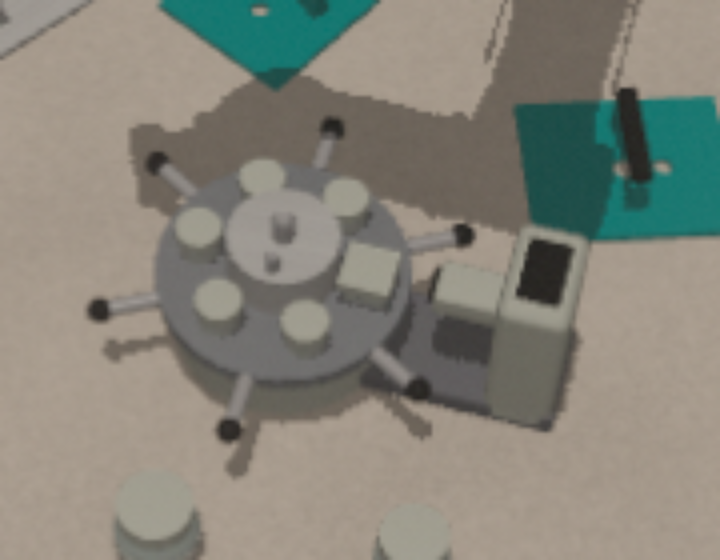

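Call:
send_rows --commands '[[0.3,[0.021,0.084,0.012],[0,0,0.02]],[0.3,[0.021,0.084,0.012],[0,0,0.02]],[0.3,[0.021,0.084,0.012],[0,0,0.02]],[0.3,[0.021,0.084,0.012],[0,0,0.02]],[0.3,[0.021,0.084,0.012],[0,0,0.02]],[0.3,[0.021,0.084,0.012],[0,0,0.02]],[0.3,[0.021,0.084,0.012],[0,0,0.02]],[0.3,[0.021,0.084,0.012],[0,0,0.02]],[0.3,[0.021,0.084,0.012],[0,0,0.02]],[0.3,[0,0,0],[0,0,0]],[0.3,[0,0,0],[0,0,0]],[0.3,[0,0,0],[0,0,0]]]'

```text
clock: 7.5
tool_pos: [0.5759, 0.1661, 0.2616]
orientation: [179.7, -1.5, -159.8]
force: [0.1, -0.2, 0.0]
opening: 0.0615
```

Run:
```python
from h import *
s=grab('wrist','w2'); print(s['xyz'],s['attitude'])
o=sensors.get_obs(); print(o['clock'],o['tool_pos'],o['orientation'],o['force'],o['qvel'])
```

```text
[0.60622562 0.0951109  0.4189698 ] [ 163.43312599   -1.48466469 -159.78601609]
7.55 [0.57582766 0.16598859 0.26161193] [ 179.67791838   -1.46687895 -159.78513327] [-0.04289445 -0.32644811  0.12274743] [-0.18844555 -0.30573424 -0.10276177  0.05042563  0.06374692  0.17584705]
```

View pics/w2.png

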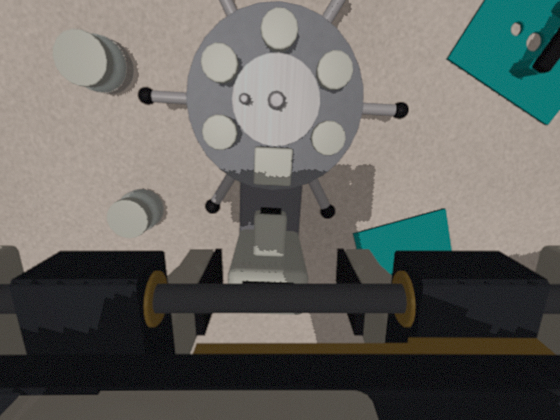

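The wrist view shows the core disc at (276,99), the shaft tip at (276,99), the pin at (244,98), and the square cup at (272,165), right in front of the nose at (270,215).

Run:
```python
from h import *
s=load('w2'); c=s['color']; g=c.max(2)
P=[]
for u,v in [(145,95),(400,109),(213,206),(328,211)]:
    x0,y0=int(u)-12,int(v)-12; w=g[y0:y0+25,x0:x0+25].astype(float); W=(w<45)
    yy,xx=np.mgrid[0:25,0:25]; uu,vv=(W*xx).sum()/W.sum()+x0,(W*yy).sum()/W.sum()+y0
    p=onz(s,uu,vv,.065)[:2]; P.append(p); print((uu,vv),p,W.sum())
P=np.array(P); print('mid 0-1',(P[0]+P[1])/2)
# disc
m=((c.min(2)>135)).astype(np.uint8); 
m=(cv2.floodFill(cv2.medianBlur(g,3).copy(),None,(290,75),7,12,12)[1]==7).astype(np.uint8)
k=max(cv2.findContours(m,0,1)[0],key=cv2.contourArea); k=cv2.convexHull(k)
pts=np.array([onz(s,*q[0],.112)[:2] for q in k]).astype(np.float32)
(cx,cy),ax,an=cv2.fitEllipse(pts*1000); print('disc',cx,cy,ax)
cv2.imwrite('pics/c7.png',np.hstack([cv2.resize(c[45:150,215:340],None,fx=3,fy=3,interpolation=2),cv2.resize(cv2.cvtColor(m*255,cv2.COLOR_GRAY2BGR)[45:150,215:340],None,fx=3,fy=3)]))
a=cv2.resize(c[80:120,225:300],None,fx=10,fy=10,interpolation=2); cv2.imwrite('pics/c8.png',a)
print(dep(s,276,99),dep(s,244,98),dep(s,290,75),dep(s,272,165))
```

```text
(np.float64(145.09259259259258), np.float64(95.25925925925927)) [0.73514588 0.11915578] 162
(np.float64(400.97986577181206), np.float64(109.91946308724832)) [0.4782825  0.03970876] 149
(np.float64(211.77586206896552), np.float64(206.60344827586206)) [0.63640163 0.21038088] 116
(np.float64(327.74615384615385), np.float64(211.69230769230768)) [0.50824885 0.17077212] 130
mid 0-1 [0.60671419 0.07943227]
disc 508.2535400390625 327.57928466796875 (700.2257690429688, 844.9693603515625)
[0.60699048 0.07933749 0.13430953] [0.6329207  0.08780443 0.12941262] [0.60223572 0.05479506 0.11140991] [0.58940124 0.13753747 0.09785926]
```

View pics/c7.png

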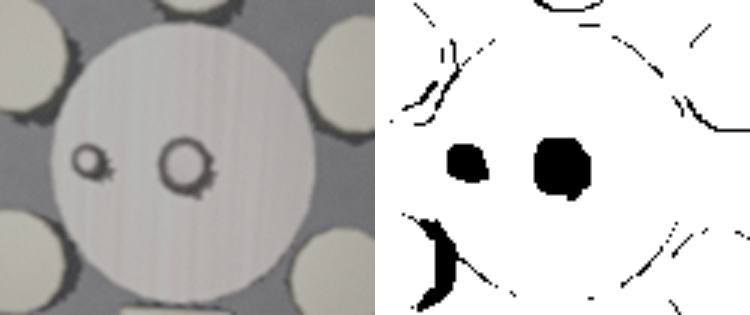

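View pics/c8.png

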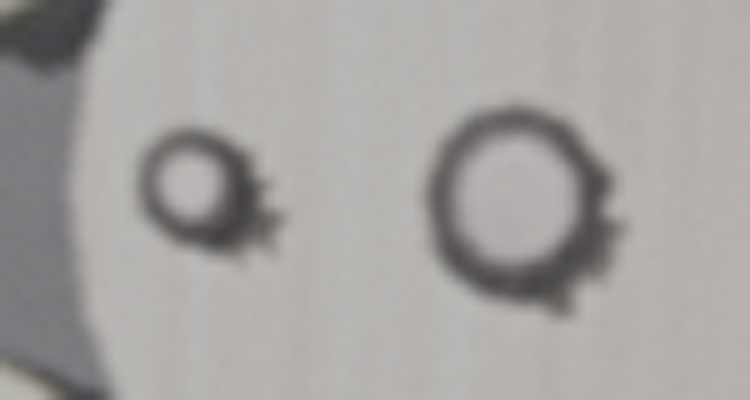

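Run:
```python
from h import *
s=load('w2')
sh=onz(s,225+51.75-.45,80+19.7-.45,.134); pn=onz(s,225+18.9-.45,80+18.5-.45,.128)
print(sh,pn,np.linalg.norm((pn-sh)[:2]),np.degrees(np.arctan2(*(pn-sh)[1::-1])))
# disc by edges: radial search
c=s['color']; hsv=cv2.cvtColor(c,cv2.COLOR_BGR2HSV); g=cv2.cvtColor(c,cv2.COLOR_BGR2GRAY).astype(float)
C=np.array([.6067,.0794]); pts=[]
for t in np.radians(np.arange(0,360,3)):
    rr=np.arange(.034,.046,.0003); v=[]
    for r in rr:
        u=proj(s,[C[0]+r*np.cos(t),C[1]+r*np.sin(t),.112]); v.append(cv2.getRectSubPix(g.astype(np.float32),(1,1),tuple(map(float,u)))[0,0])
    d=np.diff(np.convolve(v,np.ones(5)/5,'valid')); i=d.argmin(); 
    if d[i]<-3: pts.append(C+rr[i+2]*np.array([np.cos(t),np.sin(t)]))
pts=np.array(pts); 
for _ in range(4):
    A=np.c_[2*pts,np.ones(len(pts))]; x=np.linalg.lstsq(A,(pts**2).sum(1),rcond=None)[0]; r=np.sqrt(x[2]+x[:2]@x[:2]); e=abs(np.linalg.norm(pts-x[:2],axis=1)-r); pts=pts[e<max(.0006,2*e.std())]
print('disc',x[:2],r,len(pts))
```

```text
[0.60668578 0.07941899 0.134     ] [0.63347982 0.08797083 0.128     ] 0.028125695561470956 17.701481960939446
disc [0.60683109 0.07965609] 0.03983378417718446 118
```

Call:
send_rows --commands '[[0,[-0.027,-0.166,-0.01],[0,0.0005,-0.011]],[0,[-0.027,-0.166,-0.01],[0,0.0005,-0.011]],[0,[-0.027,-0.166,-0.01],[0,0.0005,-0.011]],[0,[-0.027,-0.166,-0.01],[0,0.0005,-0.011]],[0,[-0.027,-0.166,-0.01],[0,0.0005,-0.011]],[0,[-0.027,-0.166,-0.03],[0,0.0005,-0.011]],[0,[-0.027,-0.166,-0.03],[0,0.0005,-0.011]],[0,[-0.027,-0.166,-0.03],[0,0.0005,-0.011]],[0,[-0.02,-0.1,-0.03],[0,0,-0.011]],[0,[0,0,0],[0,0,0]],[0,[0,0,0],[0,0,0]],[0,[0,0,0],[0,0,0]]]'

```text
clock: 8.75
tool_pos: [0.507, -0.2105, 0.2184]
orientation: [179.6, -2.8, 162.1]
force: [0.1, -0.0, -0.7]
opening: 0.0879
```

Run:
```python
from h import *
s=grab('wrist','w3'); print(s['xyz'],s['attitude'])
o=sensors.get_obs(); print(o['clock'],o['tool_pos'],o['orientation'],o['force'],o['qvel'])
```

```text
[ 0.49079409 -0.28657073  0.3754464 ] [163.35981911  -2.81503574 162.04131259]
8.8 [ 0.50720594 -0.21028105  0.21848353] [179.59322408  -2.78760595 162.09485307] [-1.51642339  0.24396205 -0.17990644] [ 0.836018   -0.04952188  0.17583405  0.01875272 -0.00481898  0.11188662]
```

View pics/w3.png

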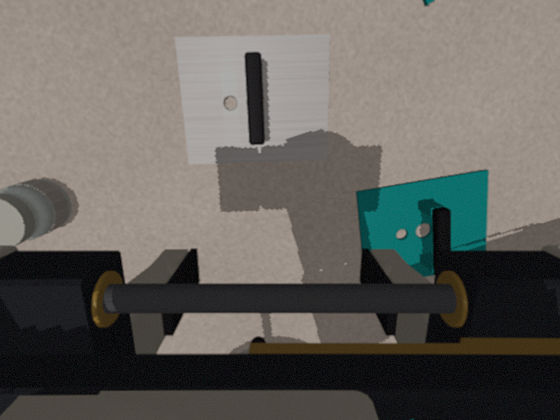

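Shield seen in the wrist view: corners near (178,37), (329,35), (329,163) and (187,163), bar from (254,57) to (257,140), pin hole at (231,102).

Run:
```python
from h import *
s=load('w3'); c=s['color']
a=c[25:175,165:345]; cv2.imwrite('pics/c9.png',cv2.resize(a,None,fx=4,fy=4,interpolation=2))
hsv=cv2.cvtColor(c,cv2.COLOR_BGR2HSV); g=c.max(2)
# bar mask
m=np.zeros(g.shape,np.uint8); m[40:150,235:275]=(g[40:150,235:275]<60)*255
k=max(cv2.findContours(m,0,1)[0],key=cv2.contourArea); print('bar px',cv2.minAreaRect(k))
pts=np.array([onz(s,*q[0],.054)[:2] for q in cv2.convexHull(k)]).astype(np.float32)*1000
r=cv2.minAreaRect(pts); print('bar',r)
# plate edges: subpixel via Harris of approx corners
q=np.array([[[178,37]],[[329,35]],[[329,163]],[[187,163]]],np.float32)
gg=cv2.cvtColor(c,cv2.COLOR_BGR2GRAY); q=cv2.cornerSubPix(gg,q,(5,5),(-1,-1),(3,40,.01)); print(q.reshape(-1,2))
W=np.array([onz(s,*p[0],.006)[:2] for p in q]); print(W,W.mean(0)); 
L=[np.linalg.norm(W[i]-W[(i+1)%4]) for i in range(4)]; print(L)
for a,b in ((1,0),(2,3)): d=W[a]-W[b]; print('xdir',np.degrees(np.arctan2(-d[1],-d[0])))
for a,b in ((2,1),(3,0)): d=W[a]-W[b]; print('ydir',np.degrees(np.arctan2(d[1],d[0]))-90)
h=g[92:114,220:243];
```

```text
bar px ((255.08763122558594, 97.96852111816406), (90.67354583740234, 15.763111114501953), 86.93350982666016)
bar ((492.72589111328125, -303.82891845703125), (80.62351989746094, 14.57050895690918), 73.60643005371094)
[[173.95647   36.43387 ]
 [330.42206   33.800865]
 [325.83044  159.94572 ]
 [188.63625  164.848   ]]
[[ 0.5516218  -0.38916963]
 [ 0.39693012 -0.34354858]
 [ 0.43642197 -0.21893658]
 [ 0.58821806 -0.2632794 ]] [ 0.49329799 -0.30373355]
[np.float64(0.16127863200212705), np.float64(0.13072014222406106), np.float64(0.1581402472738594), np.float64(0.13110162125420538)]
xdir -16.43163029179439
xdir -16.284189517823332
ydir -17.584373146993002
ydir -16.209133206328076
```

View pics/c9.png

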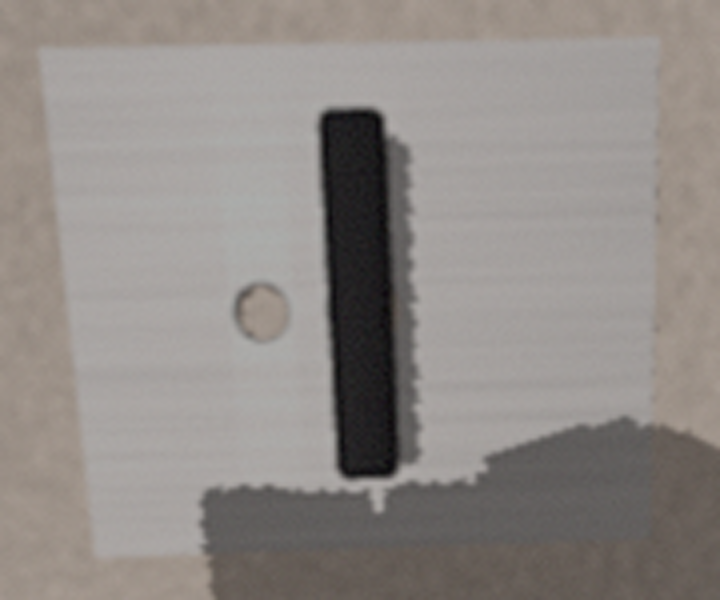

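```bash
cat >> h.py <<'E'
def todo(p,yaw,n=1):
    o=sensors.get_obs(); Rc=R.from_euler('xyz',o['orientation'],degrees=True); Rt=R.from_euler('xyz',[180,0,yaw],degrees=True)
    rv=np.degrees((Rt*Rc.inv()).as_rotvec()); d=np.array(p)-o['tool_pos']
    print('t',o['clock'],'pos',o['tool_pos'].round(4),'ori',o['orientation'].round(2),'F',o['force'].round(1),'M',o['moment'].round(2),'open',round(o['opening'],4))
    print('shift mm',(d*1000).round(1),'units',(d/.25).round(4),'rot deg',rv.round(2),'units',(rv/360).round(4))
E
python3 -c "
from h import *
todo([.493,-.3038,.10],163.65)
s=load('w3'); h=onz(s,230.4,102.4,.004); print(h,[.493+.028*np.cos(np.radians(-16.35)),-.3038+.028*np.sin(np.radians(-16.35))])
"
```

```text
t 8.8 pos [ 0.5072 -0.2103  0.2185] ori [179.59  -2.79 162.09] F [-1.5  0.2 -0.2] M [-0.03 -0.22  0.01] open 0.0875
shift mm [ -14.2  -93.5 -118.5] units [-0.0568 -0.3741 -0.4739] rot deg [-1.21 -2.54  1.56] units [-0.0034 -0.0071  0.0043]
[ 0.51951188 -0.3122081   0.004     ] [np.float64(0.5198676799616669), np.float64(-0.3116821173219789)]
```

Hole position agrees within 0.6 mm. Moving above the bar.

Call:
send_rows --commands '[[0,[-0.015,-0.12,-0.08],[-0.0017,-0.0036,0.0022]],[0,[-0.015,-0.12,-0.08],[-0.0017,-0.0036,0.0022]],[0,[-0.014,-0.08,-0.1],[0,0,0]],[0,[-0.01,-0.04,-0.1],[0,0,0]],[0,[0,0,-0.06],[0,0,0]],[0,[0,0,0],[0,0,0]],[0,[0,0,0],[0,0,0]]]'

```text
clock: 9.5
tool_pos: [0.4982, -0.2977, 0.1143]
orientation: [180.0, 0.6, 164.5]
force: [0.1, 0.2, 0.6]
opening: 0.0878
```

```bash
python3 -c "
from h import *
todo([.493,-.3038,.07],163.65)
"
```

```text
t 9.5 pos [ 0.4982 -0.2977  0.1143] ori [179.99   0.65 164.51] F [0.1 0.2 0.6] M [ 0.11 -0.03 -0.01] open 0.0878
shift mm [ -5.2  -6.1 -44.3] units [-0.0209 -0.0245 -0.1771] rot deg [ 0.17  0.63 -0.86] units [ 0.0005  0.0017 -0.0024]
```

Call:
send_rows --commands '[[0,[-0.021,-0.025,-0.06],[0.0005,0.0017,-0.0024]],[0,[0,0,-0.06],[0,0,0]],[0,[0,0,-0.05],[0,0,0]],[0,[0,0,0],[0,0,0]],[0,[0,0,0],[0,0,0]]]'

```text
clock: 10.0
tool_pos: [0.4958, -0.3033, 0.0732]
orientation: [180.0, 0.3, 163.8]
force: [0.2, 0.4, 0.0]
opening: 0.0873
```

```bash
python3 -c "
from h import *
todo([.493,-.3038,.028],163.65)
"
```

```text
t 10.0 pos [ 0.4958 -0.3033  0.0732] ori [179.99   0.3  163.78] F [0.2 0.4 0. ] M [ 0.16 -0.04  0.04] open 0.0873
shift mm [ -2.8  -0.5 -45.2] units [-0.0114 -0.002  -0.1806] rot deg [ 0.07  0.29 -0.13] units [ 0.0002  0.0008 -0.0004]
```

Call:
send_rows --commands '[[0,[-0.012,-0.002,-0.06],[0,0.0008,0]],[0,[0,0,-0.06],[0,0,0]],[0,[0,0,-0.05],[0,0,0]],[0,[0,0,0],[0,0,0]],[0,[0,0,0],[0,0,0]]]'

```text
clock: 10.5
tool_pos: [0.4935, -0.3041, 0.0295]
orientation: [-179.9, 0.1, 163.8]
force: [1.3, 0.2, 0.4]
opening: 0.0874
```

```bash
python3 -c "
from h import *
todo([.493,-.3038,.028],163.65)
"
```

```text
t 10.5 pos [ 0.4935 -0.3041  0.0295] ori [-1.7991e+02  1.4000e-01  1.6381e+02] F [1.3 0.2 0.4] M [ 0.1  -0.09  0.01] open 0.0874
shift mm [-0.5  0.3 -1.5] units [-0.0021  0.0011 -0.0061] rot deg [ 0.12  0.11 -0.16] units [ 0.0003  0.0003 -0.0004]
```

Centred well. Closing.

Call:
send_rows --commands '[[1,[-0.002,0,-0.004],[0,0,0]],[1,[0,0,0],[0,0,0]],[1,[0,0,0],[0,0,0]],[1,[0,0,0],[0,0,0]],[1,[0,0,0],[0,0,0]],[1,[0,0,0],[0,0,0]],[1,[0,0,0],[0,0,0]],[1,[0,0,0],[0,0,0]]]'

```text
clock: 11.3
tool_pos: [0.4943, -0.3045, 0.0306]
orientation: [-179.9, 0.3, 163.8]
force: [0.7, -0.4, -0.1]
opening: 0.0289
```

```bash
python3 -c "
from h import *
todo([.493,-.3038,.22],163.65)
"
```

```text
t 11.3 pos [ 0.4943 -0.3045  0.0306] ori [-179.91    0.34  163.82] F [ 0.7 -0.4 -0.1] M [ 0.1  -0.04  0.04] open 0.0289
shift mm [ -1.3   0.7 189.4] units [-0.0052  0.0029  0.7576] rot deg [ 0.18  0.3  -0.17] units [ 0.0005  0.0008 -0.0005]
```

Call:
send_rows --commands '[[1,[-0.005,0.003,0],[0.0005,0.0008,0]],[1,[0,0,0],[0,0,0]],[1,[0,0,0],[0,0,0]],[1,[0,0,0],[0,0,0]],[1,[0,0,0],[0,0,0]]]'

```text
clock: 11.8
tool_pos: [0.4929, -0.3036, 0.0306]
orientation: [180.0, -0.0, 163.8]
force: [-0.3, 0.3, 0.9]
opening: 0.0162
```

```bash
python3 -c "
from h import *
todo([.493,-.3038,.22],163.65)
"
```

```text
t 11.8 pos [ 0.4929 -0.3036  0.0306] ori [ 1.7999e+02 -2.0000e-02  1.6382e+02] F [-0.3  0.3  0.9] M [ 0.12 -0.03  0.03] open 0.0162
shift mm [ 1.000e-01 -2.000e-01  1.894e+02] units [ 2.000e-04 -6.000e-04  7.575e-01] rot deg [-0.02 -0.02 -0.17] units [-0.0001 -0.0001 -0.0005]
```

Call:
send_rows --commands '[[1,[0,0,0.04],[0,0,0]],[1,[0,0,0.08],[0,0,0]],[1,[0,0,0.14],[0,0,0]],[1,[0,0,0.16],[0,0,0]],[1,[0,0,0.16],[0,0,0]],[1,[0,0,0.16],[0,0,0]],[1,[0,0,0.1],[0,0,0]],[1,[0,0,0],[0,0,0]],[1,[0,0,0],[0,0,0]],[1,[0,0,0],[0,0,0]]]'

```text
clock: 12.8
tool_pos: [0.4853, -0.3009, 0.2482]
orientation: [179.9, -0.6, 163.7]
force: [0.5, 0.4, -4.4]
opening: 0.0156
```

```bash
python3 -c "
from h import *
todo([.6067,.0795,.235],197.3)
grab('wrist','w4')
"
```

```text
t 12.8 pos [ 0.4853 -0.3009  0.2482] ori [179.87  -0.6  163.7 ] F [ 0.5  0.4 -4.4] M [ 0.07 -0.12  0.03] open 0.0156
shift mm [121.4 380.4 -13.2] units [ 0.4857  1.5216 -0.0529] rot deg [-0.13 -0.61 33.6 ] units [-0.0004 -0.0017  0.0933]
```

View pics/w4.png

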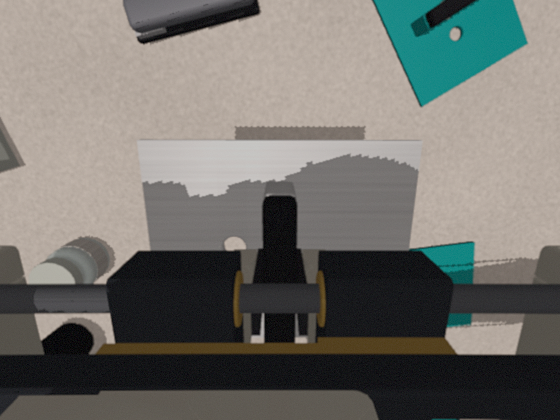

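Run:
```python
from h import *
s=load('w4'); c=s['color']; g=cv2.cvtColor(c,cv2.COLOR_BGR2GRAY)
q=cv2.cornerSubPix(g,np.array([[[139,140]],[[421,141]]],np.float32),(5,5),(-1,-1),(3,40,.01)).reshape(-1,2); print(q)
T=np.array([.4853,-.3009]); zz=.2482-.0306+.006
W=[onz(s,*p,zz)[:2] for p in q]; d=W[0]-W[1]; L=np.linalg.norm(d); th=np.arctan2(d[1],d[0]); print('len',L,'shield yaw',np.degrees(th))
yv=np.array([-np.sin(th),np.cos(th)]); b=(W[0]+W[1])/2+.065*yv; r=b-T
e=np.array([np.cos(th),np.sin(th)]); print('bore rel TCP, shield axes mm',r@e*1000,r@yv*1000)
# hole
cv2.imwrite('pics/c10.png',cv2.resize(c[225:260,215:260],None,fx=10,fy=10,interpolation=2))
```

```text
[[137.30232 139.75797]
 [421.906   140.3419 ]]
len 0.1588901244004297 shield yaw -16.47062299791703
bore rel TCP, shield axes mm -0.5058886925639481 -0.17183096629170258
```

View pics/c10.png

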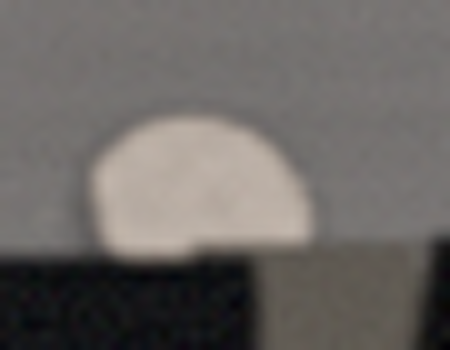

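Call:
send_rows --commands '[[1,[0.018,0.055,0],[0,0,0.003]],[1,[0.035,0.11,0],[0,0,0.007]],[1,[0.035,0.11,0],[0,0,0.007]],[1,[0.035,0.11,0],[0,0,0.007]],[1,[0.035,0.11,0],[0,0,0.007]],[1,[0.035,0.11,0],[0,0,0.007]],[1,[0.035,0.11,0],[0,0,0.007]],[1,[0.035,0.11,0],[0,0,0.007]],[1,[0.035,0.11,0],[0,0,0.007]],[1,[0.035,0.11,0],[0,0,0.007]],[1,[0.035,0.11,0],[0,0,0.007]],[1,[0.035,0.11,0],[0,0,0.007]]]'

```text
clock: 14.05
tool_pos: [0.58, 0.0326, 0.2307]
orientation: [179.8, -2.4, -166.3]
force: [0.4, 0.8, -3.0]
opening: 0.0156
```

```bash
python3 -c "
from h import *
todo([.6067,.0795,.2],197.3)
"
```

```text
t 14.05 pos [0.58   0.0326 0.2307] ori [ 179.85   -2.35 -166.26] F [ 0.4  0.8 -3. ] M [ 0.07 -0.31 -0.04] open 0.0156
shift mm [ 26.7  46.9 -30.7] units [ 0.107   0.1878 -0.1228] rot deg [ 0.48 -2.31  3.56] units [ 0.0013 -0.0064  0.0099]
```

Call:
send_rows --commands '[[1,[0.027,0.05,0],[0.0006,-0.0032,0.004]],[1,[0.027,0.05,0],[0.0006,-0.0032,0.004]],[1,[0.025,0.045,0],[0,0,0.002]],[1,[0.015,0.025,0],[0,0,0]],[1,[0,0,0],[0,0,0]],[1,[0,0,0],[0,0,0]],[1,[0,0,0],[0,0,0]]]'

```text
clock: 14.75
tool_pos: [0.6032, 0.0801, 0.2262]
orientation: [-179.9, -0.3, -162.2]
force: [0.8, -0.0, -3.3]
opening: 0.0155
```

```bash
python3 -c "
from h import *
todo([.6067,.0795,.19],197.3)
"
```

```text
t 14.75 pos [0.6032 0.0801 0.2262] ori [-179.94   -0.32 -162.25] F [ 0.8 -0.  -3.3] M [ 0.09 -0.03  0.03] open 0.0155
shift mm [  3.5  -0.6 -36.2] units [ 0.014  -0.0025 -0.1447] rot deg [ 0.16 -0.29 -0.45] units [ 0.0004 -0.0008 -0.0013]
```

Call:
send_rows --commands '[[1,[0.014,-0.0025,-0.05],[0.0004,-0.0008,-0.0013]],[1,[0,0,-0.06],[0,0,0]],[1,[0,0,-0.05],[0,0,0]],[1,[0,0,-0.02],[0,0,0]],[1,[0,0,0],[0,0,0]],[1,[0,0,0],[0,0,0]]]'

```text
clock: 15.35
tool_pos: [0.6069, 0.0764, 0.1813]
orientation: [-180.0, 0.1, -163.0]
force: [1.0, 0.5, -2.4]
opening: 0.0156
```

```bash
python3 -c "
from h import *
todo([.607,.0796,.178],197.3)
"
```

```text
t 15.35 pos [0.6069 0.0764 0.1813] ori [-1.7997e+02  1.2000e-01 -1.6298e+02] F [ 1.   0.5 -2.4] M [ 0.08 -0.11  0.01] open 0.0156
shift mm [ 0.1  3.2 -3.3] units [ 0.0003  0.013  -0.0132] rot deg [-0.01  0.12  0.28] units [-0.      0.0003  0.0008]
```

Call:
send_rows --commands '[[1,[0,0.012,-0.016],[0,0.0003,0.0008]],[1,[0,0,0],[0,0,0]],[1,[0,0,0],[0,0,0]]]'

```text
clock: 15.65
tool_pos: [0.6077, 0.0799, 0.1784]
orientation: [180.0, 0.1, -162.7]
force: [0.4, -0.4, -3.6]
opening: 0.0158
```

```bash
python3 -c "
from h import *
todo([.607,.0796,.170],197.3)
s=grab('scene','s4'); cv2.imwrite('pics/c11.png',cv2.resize(s['color'][190:330,220:400],None,fx=4,fy=4))
"
```

```text
t 15.65 pos [0.6077 0.0799 0.1784] ori [ 1.7999e+02  1.3000e-01 -1.6265e+02] F [ 0.4 -0.4 -3.6] M [ 0.09 -0.02 -0.  ] open 0.0158
shift mm [-0.7 -0.3 -8.4] units [-0.0026 -0.0011 -0.0337] rot deg [-0.05  0.13 -0.05] units [-0.0001  0.0003 -0.0001]
```

View pics/c11.png

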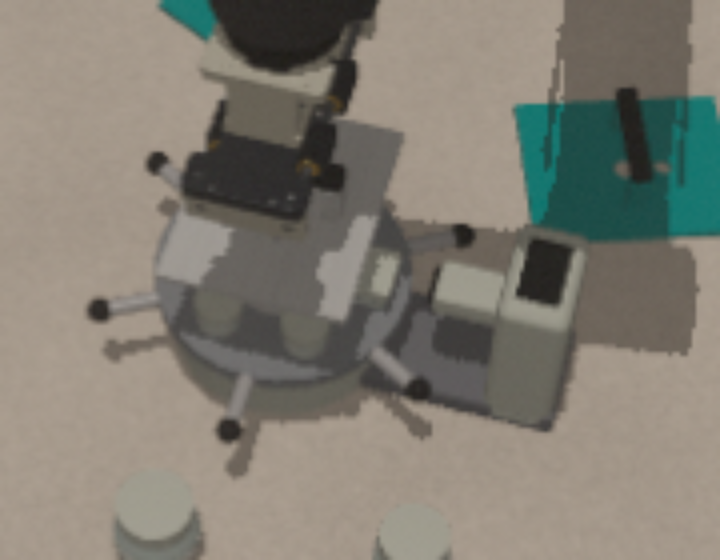

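Call:
send_rows --commands '[[1,[-0.002,0,-0.014],[0,0.0003,0]],[1,[0,0.001,-0.014],[0,0,0]],[1,[0,0.001,-0.012],[0,0,0]],[1,[0,0,0],[0,0,0]]]'

```text
clock: 16.1
tool_pos: [0.6071, 0.0806, 0.1677]
orientation: [180.0, 0.0, -162.6]
force: [-0.3, -0.1, -3.4]
opening: 0.0157
```

```bash
python3 -c "
from h import *
todo([.607,.0796,.160],197.3)
"
```

```text
t 16.1 pos [0.6071 0.0806 0.1677] ori [ 1.7995e+02  4.0000e-02 -1.6264e+02] F [-0.3 -0.1 -3.4] M [ 0.1  -0.03 -0.01] open 0.0157
shift mm [-0.1 -1.  -7.7] units [-0.0002 -0.0038 -0.0307] rot deg [-0.06  0.02 -0.06] units [-0.0002  0.0001 -0.0002]
```

Call:
send_rows --commands '[[1,[0,-0.004,-0.012],[0,0,0]],[1,[0,0.0,-0.012],[0,0,0]],[1,[0,0.0,-0.012],[0,0,0]],[1,[0,0,0],[0,0,0]]]'

```text
clock: 16.5
tool_pos: [0.607, 0.0794, 0.1577]
orientation: [180.0, 0.0, -162.6]
force: [-0.2, -0.3, -3.2]
opening: 0.0155
```

```bash
python3 -c "
from h import *
todo([.607,.0796,.155],197.3)
"
```

```text
t 16.5 pos [0.607  0.0794 0.1577] ori [ 1.7995e+02  2.0000e-02 -1.6265e+02] F [-0.2 -0.3 -3.2] M [0.11 0.01 0.02] open 0.0155
shift mm [-0.   0.2 -2.7] units [-0.      0.0008 -0.0107] rot deg [-0.05  0.   -0.05] units [-0.0001  0.     -0.0001]
```

Call:
send_rows --commands '[[1,[0,0.001,-0.012],[0,0,0]],[1,[0,0.0,-0.012],[0,0,0]],[1,[0,0,0],[0,0,0]]]'

```text
clock: 16.8
tool_pos: [0.607, 0.0796, 0.1512]
orientation: [180.0, 0.0, -162.6]
force: [0.2, -0.4, -4.0]
opening: 0.0157
```

```bash
python3 -c "
from h import *
todo([.607,.0796,.1426],197.3)
"
```

```text
t 16.8 pos [0.607  0.0796 0.1512] ori [ 1.7996e+02  2.0000e-02 -1.6265e+02] F [ 0.2 -0.4 -4. ] M [-0.02  0.02  0.02] open 0.0157
shift mm [-0.  -0.  -8.6] units [-0.0001 -0.0002 -0.0342] rot deg [-0.05  0.01 -0.05] units [-0.0001  0.     -0.0001]
```

Both are engaged without any contact force. Lowering on.

Call:
send_rows --commands '[[1,[0,0,-0.012],[0,0,0]],[1,[0,0,-0.01],[0,0,0]],[1,[0,0,-0.006],[0,0,0]],[1,[0,0,0],[0,0,0]]]'

```text
clock: 17.2
tool_pos: [0.6071, 0.0797, 0.1436]
orientation: [180.0, 0.0, -162.6]
force: [0.7, -0.4, -3.1]
opening: 0.0156
```

```bash
python3 -c "
from h import *
todo([.607,.0796,.1426],197.3)
"
```

```text
t 17.2 pos [0.6071 0.0797 0.1436] ori [ 1.7996e+02  3.0000e-02 -1.6264e+02] F [ 0.7 -0.4 -3.1] M [ 0.11 -0.04 -0.03] open 0.0156
shift mm [-0.1 -0.1 -1. ] units [-0.0005 -0.0004 -0.004 ] rot deg [-0.05  0.02 -0.06] units [-0.0001  0.     -0.0002]
```

Call:
send_rows --commands '[[1,[0,0,-0.004],[0,0,0]],[1,[0,0,-0.003],[0,0,0]],[1,[0,0,0],[0,0,0]]]'

```text
clock: 17.5
tool_pos: [0.6074, 0.0798, 0.1428]
orientation: [180.0, 0.1, -162.6]
force: [0.1, 1.0, -3.1]
opening: 0.0155
```

Call:
send_rows --commands '[[1,[-0.001,0,-0.006],[0,0,0]],[1,[0,0,-0.004],[0,0,0]],[1,[0,0,0],[0,0,0]]]'

```text
clock: 17.8
tool_pos: [0.6076, 0.0799, 0.1428]
orientation: [180.0, 0.2, -162.6]
force: [-0.2, -0.3, -4.0]
opening: 0.0158
```

Call:
send_rows --commands '[[1,[-0.002,0,-0.012],[0,0.0003,0]],[1,[0,0,-0.006],[0,0,0]]]'

```text
clock: 18.0
tool_pos: [0.6079, 0.0799, 0.1426]
orientation: [-180.0, 0.3, -162.5]
force: [-5.8, 1.2, 6.6]
opening: 0.0158
```

```bash
python3 -c "
from h import *
todo([.607,.0796,.1426],197.3)
s=grab('scene','s5'); cv2.imwrite('pics/c12.png',cv2.resize(s['color'][190:330,220:400],None,fx=4,fy=4))
"
```

```text
t 18.0 pos [0.6079 0.0799 0.1426] ori [-179.97    0.29 -162.49] F [-5.8  1.2  6.6] M [ 0.23  2.28 -0.06] open 0.0158
shift mm [-0.9 -0.3 -0. ] units [-0.0036 -0.0012 -0.0001] rot deg [-0.05  0.28 -0.21] units [-0.0001  0.0008 -0.0006]
```

View pics/c12.png

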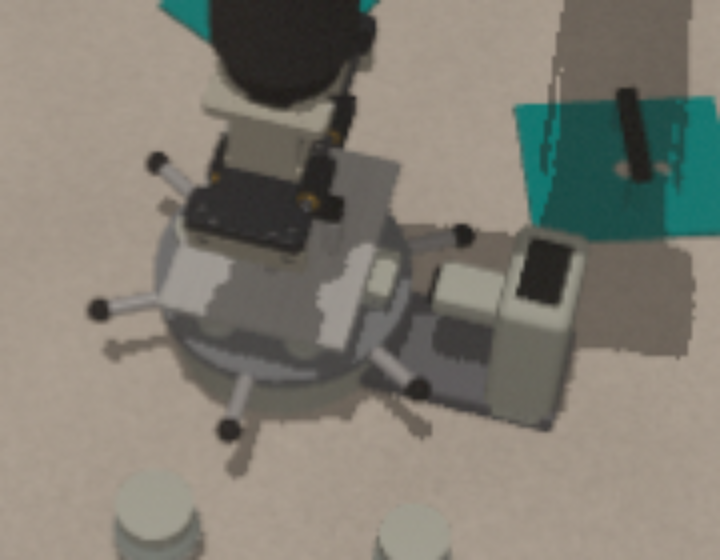

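Call:
send_rows --commands '[[1,[-0.002,-0.001,0],[0,0,0]],[1,[0,0,0],[0,0,0]],[0.5,[0,0,0],[0,0,0]],[0.3,[0,0,0],[0,0,0]],[0.3,[0,0,0],[0,0,0]],[0.3,[0,0,0],[0,0,0]],[0.3,[0,0,0],[0,0,0]],[0.3,[0,0,0],[0,0,0]]]'

```text
clock: 18.85
tool_pos: [0.6088, 0.0798, 0.1426]
orientation: [-179.9, 0.4, -162.5]
force: [1.1, 0.6, 0.3]
opening: 0.0575
```

Call:
send_rows --commands '[[0.3,[0,0,0.04],[0,0,0]],[0.3,[0.005,0,0.08],[0,0,0]],[0.3,[0.005,0,0.14],[0,0,0]],[0.3,[0,0,0.16],[0,0,0]],[0.3,[-0.02,0.07,0.14],[0,0,0]],[0.3,[-0.02,0.09,0.06],[0,0,0]],[0.3,[-0.02,0.09,0],[0,0,0]],[0.3,[-0.02,0.09,0],[0,0,0]],[0.3,[0,0,0],[0,0,0]],[0.3,[0,0,0],[0,0,0]]]'

```text
clock: 19.85
tool_pos: [0.5895, 0.166, 0.3124]
orientation: [-180.0, 0.8, -162.5]
force: [0.3, -0.0, -0.4]
opening: 0.0615
```

```bash
python3 -c "
from h import *
todo([.607,.0796,.1426],197.3)
s=grab('wrist','w6');s=grab('scene','s6'); cv2.imwrite('pics/c13.png',cv2.resize(s['color'][190:330,220:400],None,fx=4,fy=4))
"
```

```text
t 19.85 pos [0.5895 0.166  0.3124] ori [-179.98    0.75 -162.55] F [ 0.3 -0.  -0.4] M [-0.   -0.02 -0.08] open 0.0615
shift mm [  17.5  -86.4 -169.8] units [ 0.0701 -0.3455 -0.6794] rot deg [-0.21  0.72 -0.15] units [-0.0006  0.002  -0.0004]
```

View pics/c13.png

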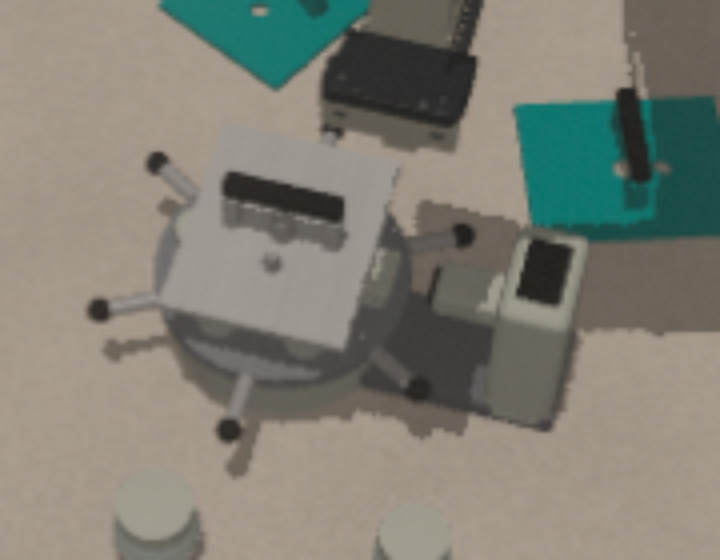

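View pics/w6.png

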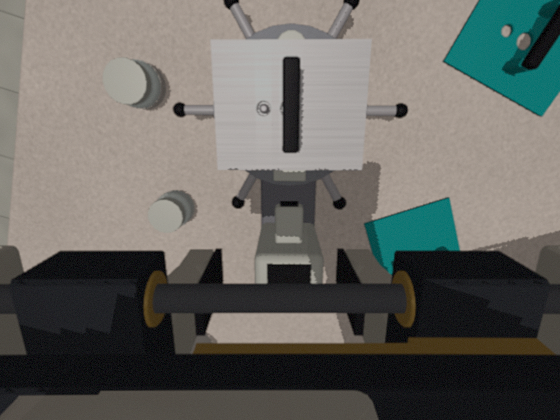

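The pin shows in its hole at (264,108) and the plate is centred. One last numeric check before handing in.

Run:
```python
from h import *
s=load('w6')
for u,v in [(225,50),(360,50),(225,160),(355,160),(330,100),(240,100)]: print((u,v),dep(s,u,v).round(4))
for n in ('w6',):
    g=s['color'].max(2); P=[]
    for u,v in [(180,109),(401,110)]:
        x0,y0=int(u)-12,int(v)-12; W=g[y0:y0+25,x0:x0+25]<45; yy,xx=np.mgrid[0:25,0:25]
        P.append(onz(s,(W*xx).sum()/W.sum()+x0,(W*yy).sum()/W.sum()+y0,.065)[:2])
    d=P[0]-P[1]; print('spoke angle',np.degrees(np.arctan2(d[1],d[0])),'mid',(P[0]+P[1])/2)
print('pots',onz(s,125,81,.062),onz(s,168,214,.055)); t=load('w2'); print(onz(t,80,58,.062),onz(t,129,217,.055))
order.close_job()
```

```text
(225, 50) [0.6864 0.0464 0.1181]
(360, 50) [0.5575 0.0064 0.1184]
(225, 160) [0.6588 0.1526 0.1174]
(355, 160) [0.5224 0.1095 0.1175]
(330, 100) [0.6102 0.0926 0.4703]
(240, 100) [0.6597 0.0874 0.1168]
spoke angle 17.177526563578297 mid [0.60675561 0.07937638]
pots [0.80420814 0.10732059 0.062     ] [0.72306947 0.25767847 0.055     ]
[0.80459037 0.10756782 0.062     ] [0.72491026 0.25875198 0.055     ]
the job is handed in; nothing more can be done
```

I turned the wheel one click clockwise by a spoke, which put the square cup in its click in front of the reading head. I then gripped the aluminium shield by its bar and lowered it over the shaft and pin. It touched down at the expected height with light contact, so I let go and backed off. The job was handed in at about 20 s on the clock.

**Last checks:**
- **Wheel:** the spoke lies at 17.2°, the same as the reader's yaw measured from the detents at the start. So the cup stands in its click.
- **Shield:** its top reads 117 to 118 mm at the four corners, and flat on the shoulder should give 118 mm. The pin shows through its hole.
- **Pots:** both are within about 2 mm of where I measured them before placing the shield, which is within measuring error.
- **Disagreement:** one depth sample at (330,100) on the plate read a stray 0.47 m. I took it as a faulty reading because the points around it agree.

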